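# Set the blue torque driver to 4

## Robot

A 6-joint arm with a two-finger parallel gripper is mounted at the origin on a cart in front of the work surface, level with it; the furniture and walls round the work are solid. World frame = base frame: x ahead of the robot, y to its left, z up, the work surface at z = 0. Lengths are in m, angles in degrees, forces in N, time in s.
With the tool pointing down it reaches from about 0.275 to 0.825 m from the base axis. Payload 4.9 kg.
Tool frame: the origin (TCP) lies at the very end of the fingers, on their centre line; the grasp point (between the pads) lies 19 mm behind it (grip_point_offset is the distance from the TCP to the grasp point, in m); x points along the fingers, z is the direction in which the jaws open and shut, and the axes are right-handed (so a half turn about x gives the same grasp; the last joint's range is limited). The gripper opens to 85 mm and grips with 20 to 120 N. Pads are 22 mm wide; open, the fingers measure 114 mm over their backs; the gripper's body (76 mm by 85 mm) begins 54 mm behind the grasp point. The pads swing forward as they close: fully open they stand 13 mm farther back than shut.
Start: joints at [62.384, 18.69, -11.035, 60.275, 0, 82.311], TCP at [0.187, 0.517, 0.231] pointing down, gripper open.
Joint ranges: [-152.03, 152.03], [-55.5, 102.48], [-74.3, 77.21], [-110.64, 120.58], [-84.22, 78.4], [-180, 180]. Speed limits (degrees/s): [147.25, 147.25, 180, 180, 180, 180].

## Interface

Orientations are given as [roll, pitch, yaw] about the fixed x, y, z axes, in that order (R = Rz(yaw) Ry(pitch) Rx(roll)).
In Python, from bench import * gives the robot as it stands. The module is installed in compiled form; this text tells all that it offers.
- The arm moves only by the tool play_rows, never from a script. Its argument "series" is a list of rows, each an object of numbers: "tx", "ty", "tz": the shift along the tool's x, y, z in mm; "ax", "ay", "az": the turn, a rotation vector about the tool's x, y, z in degrees; "hand": the opening in per cent of the stroke, from 0 (shut) to 100 (fully open). In form: [{"tx": .., "ty": .., "tz": .., "ax": .., "ay": .., "az": .., "hand": ..}, ...]. A call has exactly 8 rows; each row is the pose to reach, as a shift and turn from the pose commanded when the call began, along the tool's axes at that moment; what a row does not reach only later rows make up. A row lasts 1/8 s, in which the tool goes at most 62.5 mm and 10.7 degrees, less where a joint would pass 70% of its speed; a pose out of reach is approached as far as the arm can. A call with a gripper value outside its range is refused whole. The fingers move at their own pace and stop on an object; "squeeze" is the grip in N (left out, the last holds). Time passes only in rows, so rows that repeat a pose let the fingers close, or fill a call up. It gives the time, the measured TCP pose, the force and the opening at its end, in the units of the state.
- read_state(): the state, without advancing time (a new reading comes with each control period).
- capture(name): name is "scene" or "top" or "wrist"; returns a dict with "image" (420x560x3 uint8, red, green, blue), "fx", "fy", "cx", "cy" (pixels), "R" (3x3) and "t" (3): a world point X has camera coordinates R X + t; the wrist camera has in their place "hand_eye" (4x4, takes a point from camera to tool coordinates, whose origin is the TCP and whose axes are the tool frame's). Camera axes: x right, y down, z forward; pixel columns grow to the right and rows downward; lengths in m; the calibration is good to about 2 mm. A picture is of the moment at which its call begins: read the wrist's pose just before it. There is no depth.
- sign_off(): hands the job in, once; it reports no verdict.
The state is a dict: "clock": time; "joint_positions": joint angles; "qvel": joint speeds; "effort": joint torques, N m; "tool_pos": TCP position; "tcp_rot": TCP orientation; "ft_force": force on the tool from outside, world axes, zero at the start; "torque": the same for the moment, N m; "opening": opening from 0.0 (shut) to 1.0 (fully open).
Only numpy, scipy, OpenCV 4.12 (cv2) and the standard library are available. Lean on these libraries where they do the work, as an engineer would, in place of code of your own. Each camera call takes 0.05 s, during which the arm holds its last target.

## Task

Two torque drivers stand nose-down in their setting stands beside the open chassis. Set the one with the blue collar to 4: turn its ribbed collar until the white pointer clicks in at the mark with four dots, then let go. Leave the orange driver's setting as it is.

Things in the scene. Friction and masses are not known exactly. Their poses are not given: they have to be found in the camera images.
- blue_collar_grip (a point): Point on the upright axis of the blue setting collar, at the height to grip it: 17 mm below the collar's top, 28 mm above the scale plate under it. The collar is a ribbed blue cylinder, 37 mm across (39 mm over its white pointer line), 44 mm tall, a steel button on top; it is the top end of a torque driver fixed nose-down in its stand. Grip it across any diameter.
- blue_stand: The blue driver's heavy stand, which does not move; origin under its centre on the bench, z up. Its round black scale plate (84 mm across, top 85 mm above the bench) has five white marks 36 degrees apart, with 1 to 5 white dots, counterclockwise seen from above. Mark 3 points along the stand's -x, roughly to the robot; the white pointer line on the collar shows the setting.
- blue_collar (a joint): Angle of the blue collar in rad, growing counterclockwise seen from above. It clicks into settings 1 at 0, 2 at 0.628, 3 at 1.257, 4 at 1.885, 5 at 2.513 (end stops at 1 and 5). About 0.08 N m takes it over a click; let go between two settings, it springs to the nearer. It starts clicked in at 2 or 3, seldom caught between them.
- orange_collar (a joint): Angle of the orange collar, same scale. The other driver and stand are alike in all but the orange collar; the two stand side by side, 0.16 m or more apart from axis to axis, in either order. It begins at setting 5 (pointer at the five dots) and must stay there.

How it is judged (in metres and radians):
At the end, for the whole second after the job is handed in: The blue collar rests at setting 4 (1.885 rad, within 10 degrees), and the orange collar is still at setting 5 (value of joint blue_collar between 1.71 and 2.06 rad and velocity of joint blue_collar between -0.05 and 0.05 rad/s and value of joint orange_collar above 2.2 rad); the robot touches nothing.
It fails at once if the orange collar is turned away from its setting (value of joint orange_collar below 2.2 rad).
It also fails if it takes over 40 s, if anything falls off the work surface, if the arm or the gripper's body presses on something with over 40 N, if the wrist force passes 120 N, or if a joint passes its speed limit or range.

## Working session

There is one attempt and no reset: what is moved stays moved. The work goes in short steps, Python scripts to look and compute and a tool call to move; the robot and the scene stay as the last step left them, time stands still between calls to the robot, and variables do not carry over. Pictures are saved under pics/ and viewed, and the job is handed in when it is done.

Besides the shell and the picture viewer there is one more tool, called after "Call:" as name(argument=value, ...) on one line, values as JSON. play_rows: Moves the arm, as the interface text tells. Its arguments: {"type":"object","properties":{"series":{"type":"array"},"squeeze":{"type":"number"}},"required":["series"]}

```bash
mkdir -p pics; python3 - <<'E'
from bench import *
import cv2,pickle
s=read_state();print(s)
for n in("scene","top"):
    c=capture(n);pickle.dump(c,open(n+'.pkl','wb'));cv2.imwrite(f'pics/{n}0.png',c["image"][:,:,::-1])
    print({k:v for k,v in c.items() if k!='image'})
E
```

```text
{'clock': 0.0, 'joint_positions': array([ 6.23848550e+01,  1.87336321e+01, -1.10924306e+01,  6.02744365e+01,
        7.60496947e-04,  8.23100838e+01]), 'qvel': array([-0.06598169,  0.07257131,  0.01507624, -0.02569688, -0.05579764,
       -0.01236244]), 'effort': array([ 5.33910043e-04, -4.43396616e+01,  2.62442404e+01,  1.53228140e-02,
       -2.54585711e-04, -6.52860379e-06]), 'tool_pos': array([0.18715527, 0.51655478, 0.23048521]), 'tcp_rot': array([ 171.87652425,   89.89949793, -118.04870527]), 'ft_force': array([-0.05681106, -0.37760393, -0.15273629]), 'torque': array([-0.00941712,  0.00354389,  0.01024116]), 'opening': 1.000274328556818}
{'fx': 543.8116313154848, 'fy': 543.8116313154848, 'cx': 278.21312969136324, 'cy': 211.5912640597827, 'R': array([[-0.5351844 , -0.84463708,  0.01287856],
       [-0.62073315,  0.38288106, -0.68417283],
       [ 0.57294678, -0.37415277, -0.7292062 ]]), 't': array([0.04537401, 0.47347393, 0.61703203])}
{'fx': 408.6190091693444, 'fy': 408.6190091693444, 'cx': 280.4982224527779, 'cy': 211.69226598617715, 'R': array([[ 0.00303962, -0.99921076,  0.0396058 ],
       [-0.99849035, -0.0052048 , -0.05468035],
       [ 0.05484333, -0.0393798 , -0.99771812]]), 't': array([-0.30136348,  0.51565612,  0.91840147])}
```

View pics/scene0.png

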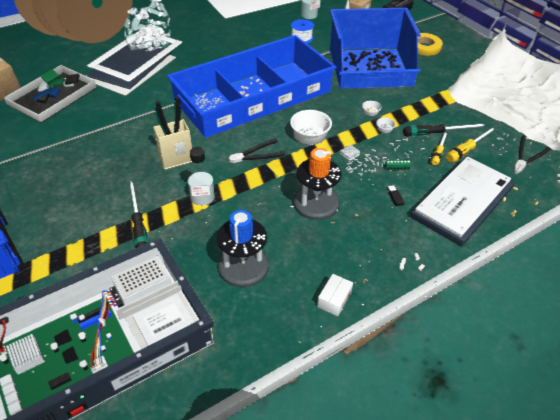

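View pics/top0.png

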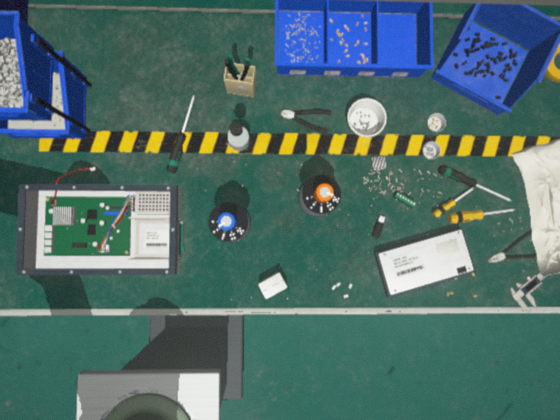

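```bash
python3 - <<'E'
import cv2,numpy as np
a=cv2.imread('pics/scene0.png')[190:300,190:300];b=cv2.imread('pics/top0.png')[185:260,190:265]
a2=cv2.imread('pics/scene0.png')[135:225,275:365]
f=lambda i,s:cv2.resize(i,None,fx=s,fy=s,interpolation=cv2.INTER_CUBIC)
cv2.imwrite('pics/c1.png',np.hstack([cv2.resize(a,(400,400),interpolation=2),cv2.resize(b,(400,400),interpolation=2)]))
E
```

```text
(no output)
```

View pics/c1.png

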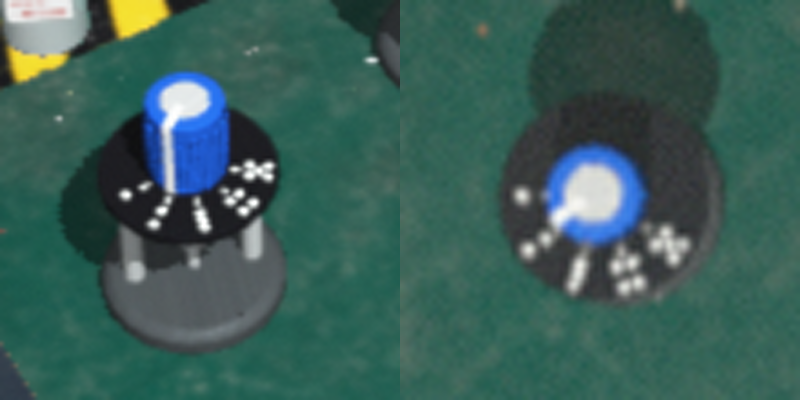

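```bash
cat > h.py <<'E'
import numpy as np,pickle
def ray(c,u,v,z):
    d=c['R'].T@np.array([(u-c['cx'])/c['fx'],(v-c['cy'])/c['fy'],1]);o=-c['R'].T@c['t']
    return o+d*(z-o[2])/d[2]
def proj(c,X):
    p=c['R']@X+c['t'];return np.array([c['fx']*p[0]/p[2]+c['cx'],c['fy']*p[1]/p[2]+c['cy']])
E
python3 - <<'E'
from h import *
T=pickle.load(open('top.pkl','rb'));S=pickle.load(open('scene.pkl','rb'))
t=lambda x,y:(190+(x-400)*.1875,185+y*.1875)
s=lambda x,y:(190+x*.275,190+y*.275)
for z in(.130,.132):print(z,ray(T,*t(595,193),z),ray(S,*s(186,99),z))
c=ray(T,*t(612,197),.085);print('plate',c,ray(S,*s(190,173),.085))
for n,p in dict(m1=(521,195),m2=(528,250),m3=(578,275),m4=(627,272),m5=(668,243)).items():
    d=ray(T,*t(*p),.085)-c;print(n,np.degrees(np.arctan2(d[1],d[0])),np.hypot(*d[:2]))
c=ray(T,*t(595,193),.13);d=ray(T,*t(562,218),.13)-c;print('ptr',np.degrees(np.arctan2(d[1],d[0])))
E
```

```text
0.13 [ 0.49113485 -0.18624111  0.13      ] [ 0.49086178 -0.18490551  0.13      ]
0.132 [ 0.49107264 -0.18642511  0.132     ] [ 0.48922582 -0.18405735  0.132     ]
plate [ 0.49097027 -0.18885796  0.085     ] [ 0.48685389 -0.18281384  0.085     ]
m1 88.97742108976534 0.036049383380979315
m2 122.6936998080915 0.03923136149825944
m3 157.04867673242336 0.03371448373276837
m4 -168.18728191070414 0.030445245680771706
m5 -129.14911305532493 0.02886895183471974
ptr 127.64636483781523
```

```bash
cat >> h.py <<'E'
from scipy.spatial.transform import Rotation as Ro
def tool(s):
    return Ro.from_euler('xyz',s['tcp_rot'],degrees=True).as_matrix(),np.array(s['tool_pos'])
def delta(s,X,jaw=None):
    R,p=tool(s);d=R.T@(np.array(X)-p)*1000
    a=None
    if jaw is not None:
        x=np.array([0,0,-1.]);best=None
        for j in(jaw,jaw+180):
            z=np.array([np.cos(np.radians(j)),np.sin(np.radians(j)),0]);G=np.c_[x,np.cross(z,x),z]
            r=Ro.from_matrix(R.T@G).as_rotvec(degrees=True)
            if a is None or np.linalg.norm(r)<np.linalg.norm(a):a=r
    return d.round(1),a
E
python3 - <<'E'
from h import *;from bench import *
s=read_state();R,p=tool(s);print(R.round(3),np.degrees(np.arctan2(R[1,2],R[0,2])))
print(delta(s,(.491-.04,-.186,.235),36))
T=pickle.load(open('top.pkl','rb'));print(ray(T,323,191,.13))
E
```

```text
[[-0.001 -0.94   0.341]
 [-0.001  0.341  0.94 ]
 [-1.     0.    -0.002]] 70.0732958246335
(array([  -3.6, -487.4, -570.6]), array([ 3.40732816e+01, -8.87810448e-02,  1.72688818e-02]))
[ 0.55360727 -0.38158917  0.13      ]
```

Call:
play_rows(series=[{"tx": -2, "ty": -32, "tz": -40}, {"tx": -4, "ty": -65, "tz": -79}, {"tx": -4, "ty": -97, "tz": -118}, {"tx": -4, "ty": -135, "tz": -160}, {"tx": -4, "ty": -175, "tz": -205}, {"tx": -4, "ty": -215, "tz": -250}, {"tx": -4, "ty": -255, "tz": -295}, {"tx": -4, "ty": -290, "tz": -335}])

```text
schema error: expected keys tx, ty, tz, ax, ay, az, hand
```

```bash
python3 - <<'E'
from h import *;from bench import *
s=read_state();print(s['tool_pos'],delta(s,(.491-.03,-.186,.235),34))
E
```

```text
[0.18722629 0.5166065  0.23056829] (array([  -3.6, -496.8, -567.2]), array([ 3.60732812e+01, -8.86248028e-02,  1.88494404e-02]))
```

Call:
play_rows(series=[{"tx": -2, "ty": -32, "tz": -40, "ax": 0, "ay": 0, "az": 0, "hand": 100}, {"tx": -4, "ty": -65, "tz": -79, "ax": 0, "ay": 0, "az": 0, "hand": 100}, {"tx": -4, "ty": -97, "tz": -118, "ax": 0, "ay": 0, "az": 0, "hand": 100}, {"tx": -4, "ty": -135, "tz": -160, "ax": 5, "ay": 0, "az": 0, "hand": 100}, {"tx": -4, "ty": -175, "tz": -205, "ax": 10, "ay": 0, "az": 0, "hand": 100}, {"tx": -4, "ty": -215, "tz": -250, "ax": 15, "ay": 0, "az": 0, "hand": 100}, {"tx": -4, "ty": -255, "tz": -295, "ax": 20, "ay": 0, "az": 0, "hand": 100}, {"tx": -4, "ty": -290, "tz": -335, "ax": 25, "ay": 0, "az": 0, "hand": 100}])

```text
clock: 1.1
tool_pos: [0.3462, 0.1014, 0.2353]
tcp_rot: [-39.3, 90.0, 5.6]
ft_force: [0.3, 0.8, 0.0]
opening: 1.0
```

```bash
python3 - <<'E'
from h import *;from bench import *
s=read_state();print(s['tool_pos'],delta(s,(.491-.03,-.186,.235),34))
E
```

```text
[0.34620418 0.10137333 0.23529937] (array([   0.3, -284.6, -121.4]), array([10.87772055,  0.02299022,  0.01542797]))
```

Call:
play_rows(series=[{"tx": 0, "ty": -45, "tz": -19, "ax": 4, "ay": 0, "az": 0, "hand": 100}, {"tx": 0, "ty": -93, "tz": -39, "ax": 8, "ay": 0, "az": 0, "hand": 100}, {"tx": 0, "ty": -141, "tz": -59, "ax": 11, "ay": 0, "az": 0, "hand": 100}, {"tx": 0, "ty": -190, "tz": -80, "ax": 11, "ay": 0, "az": 0, "hand": 100}, {"tx": 0, "ty": -238, "tz": -101, "ax": 11, "ay": 0, "az": 0, "hand": 100}, {"tx": 0, "ty": -285, "tz": -121, "ax": 11, "ay": 0, "az": 0, "hand": 100}, {"tx": 0, "ty": -285, "tz": -121, "ax": 11, "ay": 0, "az": 0, "hand": 100}, {"tx": 0, "ty": -285, "tz": -121, "ax": 11, "ay": 0, "az": 0, "hand": 100}])

```text
clock: 2.1
tool_pos: [0.4615, -0.1831, 0.2346]
tcp_rot: [107.9, 89.9, 142.0]
ft_force: [0.3, 0.7, 0.3]
opening: 1.0
```

```bash
python3 - <<'E'
from h import *;from bench import *
import cv2
s=read_state();R,p=tool(s);print(p,s['joint_positions'].round(1),delta(s,(.491,-.186,.097),34))
c=capture("wrist");cv2.imwrite('pics/w1.png',c["image"][:,:,::-1]);H=c['hand_eye'];print(H.round(3))
W=np.eye(4);W[:3,:3]=R;W[:3,3]=p;W=np.linalg.inv(W@H);c['R']=W[:3,:3];c['t']=W[:3,3];pickle.dump(c,open('w1.pkl','wb'))
print(proj(c,np.array([.491,-.186,.13])),proj(c,np.array([.491,-.186,.085])))
E
```

```text
[ 0.46145086 -0.18309649  0.23464694] [-30.2  13.  -18.3  58.8   0.   25.8] (array([137.6, -19.2,  22.9]), array([ 0.05022593, -0.03736381, -0.11535113]))
[[-0.    -0.269  0.963 -0.143]
 [ 0.    -0.963 -0.269  0.067]
 [ 1.    -0.     0.    -0.   ]
 [ 0.     0.     0.     1.   ]]
[304.19754839 226.26068946] [300.07904135 210.41586915]
```

View pics/w1.png

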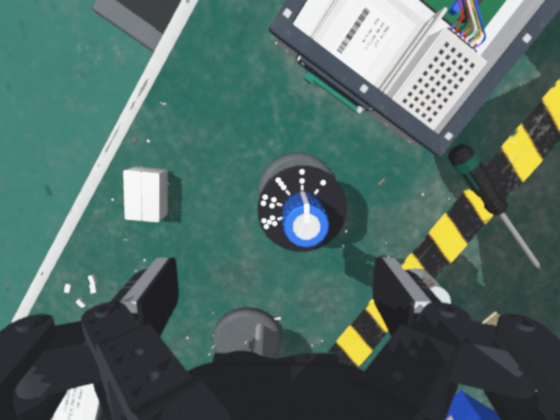

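```bash
python3 - <<'E'
import cv2
a=cv2.imread('pics/w1.png')[150:260,245:355]
cv2.imwrite('pics/w1c.png',cv2.resize(a,(550,550),interpolation=2))
E
```

```text
(no output)
```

View pics/w1c.png

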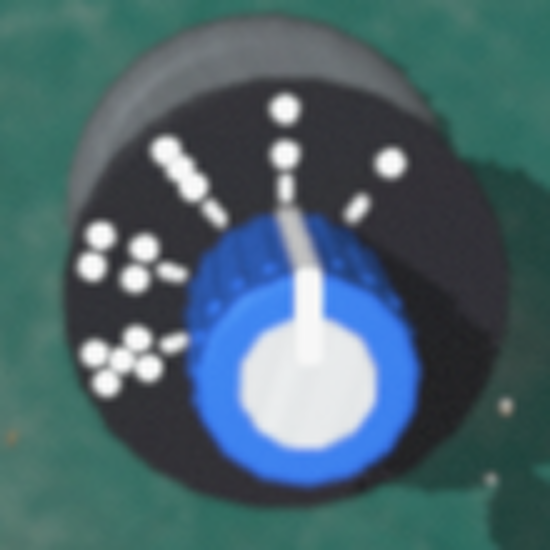

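```bash
python3 - <<'E'
from h import *;from bench import *
c=pickle.load(open('w1.pkl','rb'));f=lambda x,y:(245+x/5-.4,150+y/5-.4)
b=ray(c,*f(308,380),.13);print(b)
q=ray(c,*f(287,290),.085);print(q)
for C in (b,q):
  for p in [(391,162),(285,108),(166,152),(96,251),(100,368)]:
    d=ray(c,*f(*p),.085)-C;print(np.degrees(np.arctan2(d[1],d[0])).round(1),end=' ')
  print()
d=ray(c,*f(308,276),.13)-b;print(np.degrees(np.arctan2(d[1],d[0])))
s=read_state();print(delta(s,(.491,-.186,.096),34))
print(delta(s,(*((b+q)/2)[:2],.096),34))
E
```

```text
[ 0.49200016 -0.18465252  0.13      ]
[ 0.4909066  -0.18277782  0.085     ]
89.0 125.6 162.5 -161.2 -125.3 
86.8 125.9 164.9 -157.9 -122.3 
125.50349756035062
(array([138.8, -19.6,  22.6]), array([ 0.10482269, -0.02876467, -0.08876034]))
(array([138.8, -17.9,  24.3]), array([ 0.10482269, -0.02876467, -0.08876034]))
```

Call:
play_rows(series=[{"tx": 0, "ty": -19, "tz": 23.5, "ax": 0, "ay": 0, "az": 0, "hand": 100}, {"tx": 10, "ty": -19, "tz": 23.5, "ax": 0, "ay": 0, "az": 0, "hand": 100}, {"tx": 35, "ty": -19, "tz": 23.5, "ax": 0, "ay": 0, "az": 0, "hand": 100}, {"tx": 65, "ty": -19, "tz": 23.5, "ax": 0, "ay": 0, "az": 0, "hand": 100}, {"tx": 95, "ty": -19, "tz": 23.5, "ax": 0, "ay": 0, "az": 0, "hand": 100}, {"tx": 120, "ty": -19, "tz": 23.5, "ax": 0, "ay": 0, "az": 0, "hand": 100}, {"tx": 138, "ty": -19, "tz": 23.5, "ax": 0, "ay": 0, "az": 0, "hand": 100}, {"tx": 138, "ty": -19, "tz": 23.5, "ax": 0, "ay": 0, "az": 0, "hand": 100}])

```text
clock: 3.15
tool_pos: [0.4901, -0.1844, 0.0959]
tcp_rot: [118.1, 89.8, 152.2]
ft_force: [-0.4, 0.1, -0.0]
opening: 1.0
```

```bash
python3 - <<'E'
from h import *;from bench import *
import cv2
s=read_state();print(s['tool_pos'],s['joint_positions'].round(1),s['ft_force'],delta(s,(.4915,-.185,.096),34))
c=capture("wrist");cv2.imwrite('pics/w2.png',c["image"][:,:,::-1])
E
```

```text
[ 0.49009467 -0.18436978  0.09592244] [-28.7  23.8 -25.4  41.1  -0.   27.2] [-0.42481022  0.10551253 -0.0146781 ] (array([-0.1, -1.3,  0.8]), array([ 0.13828058, -0.11576733, -0.2163015 ]))
```

View pics/w2.png

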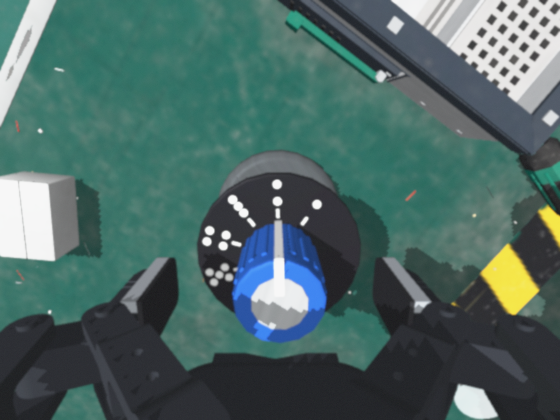

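Call:
play_rows(series=[{"tx": 0, "ty": -1, "tz": 0.8, "ax": 0, "ay": 0, "az": 0, "hand": 60}, {"tx": 0, "ty": -1, "tz": 0.8, "ax": 0, "ay": 0, "az": 0, "hand": 50}, {"tx": 0, "ty": -1, "tz": 0.8, "ax": 0, "ay": 0, "az": 0, "hand": 30}, {"tx": 0, "ty": -1, "tz": 0.8, "ax": 0, "ay": 0, "az": 0, "hand": 30}, {"tx": 0, "ty": -1, "tz": 0.8, "ax": 0, "ay": 0, "az": 0, "hand": 30}, {"tx": 0, "ty": -1, "tz": 0.8, "ax": 0, "ay": 0, "az": 0, "hand": 30}, {"tx": 0, "ty": -1, "tz": 0.8, "ax": 0, "ay": 0, "az": 0, "hand": 30}, {"tx": 0, "ty": -1, "tz": 0.8, "ax": 0, "ay": 0, "az": 0, "hand": 30}], squeeze=30)

```text
clock: 4.2
tool_pos: [0.4938, -0.1869, 0.098]
tcp_rot: [-80.0, 89.9, -46.0]
ft_force: [-1.4, 0.2, 6.5]
opening: 0.408
```

Call:
play_rows(series=[{"tx": 0, "ty": -1, "tz": 0.8, "ax": -5, "ay": 0, "az": 0, "hand": 30}, {"tx": 0, "ty": -1, "tz": 0.8, "ax": -10, "ay": 0, "az": 0, "hand": 30}, {"tx": 0, "ty": -1, "tz": 0.8, "ax": -15, "ay": 0, "az": 0, "hand": 30}, {"tx": 0, "ty": -1, "tz": 0.8, "ax": -20, "ay": 0, "az": 0, "hand": 30}, {"tx": 0, "ty": -1, "tz": 0.8, "ax": -25, "ay": 0, "az": 0, "hand": 30}, {"tx": 0, "ty": -1, "tz": 0.8, "ax": -30, "ay": 0, "az": 0, "hand": 30}, {"tx": 0, "ty": -1, "tz": 0.8, "ax": -36, "ay": 0, "az": 0, "hand": 30}, {"tx": 0, "ty": -1, "tz": 0.8, "ax": -36, "ay": 0, "az": 0, "hand": 30}])

```text
clock: 5.2
tool_pos: [0.4952, -0.1852, 0.098]
tcp_rot: [-3.5, 89.8, 66.7]
ft_force: [0.1, 5.4, 7.2]
opening: 0.412
```

```bash
python3 - <<'E'
from h import *;from bench import *
import cv2
s=read_state();R,p=tool(s);print(p,s['joint_positions'].round(1),s['ft_force'],s['torque'],np.degrees(np.arctan2(R[1,2],R[0,2])))
c=capture("wrist");cv2.imwrite('pics/w3.png',c["image"][:,:,::-1])
E
```

```text
[ 0.49518751 -0.18523869  0.0980415 ] [-28.6  23.9 -24.8  41.3   0.2  -8.8] [0.05896627 5.43127361 7.23641795] [1.17286755 0.19050963 0.03260416] 70.16453677245157
```

View pics/w3.png

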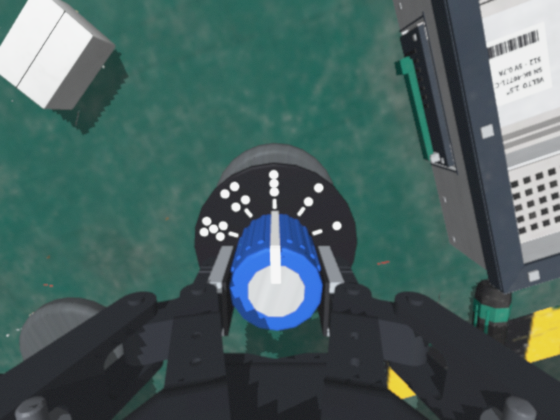

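The pointer went to mark 3 (274,180) along with the gripper, with no slip. I'll turn it one more step.

Call:
play_rows(series=[{"tx": 0, "ty": 0, "tz": 0, "ax": -5, "ay": 0, "az": 0, "hand": 30}, {"tx": 0, "ty": 0, "tz": 0, "ax": -10, "ay": 0, "az": 0, "hand": 30}, {"tx": 0, "ty": 0, "tz": 0, "ax": -15, "ay": 0, "az": 0, "hand": 30}, {"tx": 0, "ty": 0, "tz": 0, "ax": -20, "ay": 0, "az": 0, "hand": 30}, {"tx": 0, "ty": 0, "tz": 0, "ax": -25, "ay": 0, "az": 0, "hand": 30}, {"tx": 0, "ty": 0, "tz": 0, "ax": -31, "ay": 0, "az": 0, "hand": 30}, {"tx": 0, "ty": 0, "tz": 0, "ax": -36.5, "ay": 0, "az": 0, "hand": 30}, {"tx": 0, "ty": 0, "tz": 0, "ax": -36.5, "ay": 0, "az": 0, "hand": 30}])

```text
clock: 6.25
tool_pos: [0.4952, -0.1831, 0.098]
tcp_rot: [-31.5, 89.5, 75.2]
ft_force: [0.0, 12.6, 10.7]
opening: 0.412
```

```bash
python3 - <<'E'
from h import *;from bench import *
import cv2
s=read_state();R,p=tool(s);print(p,s['joint_positions'].round(1),s['ft_force'],s['torque'],np.degrees(np.arctan2(R[1,2],R[0,2])))
c=capture("wrist");cv2.imwrite('pics/w4.png',c["image"][:,:,::-1])
E
```

```text
[ 0.49520457 -0.18310941  0.09804092] [-28.6  23.9 -24.8  41.4   0.5 -45.3] [ 0.03200681 12.6248859  10.6520219 ] [ 2.37776302  0.08764174 -0.07051188] 106.72190702977728
```

View pics/w4.png

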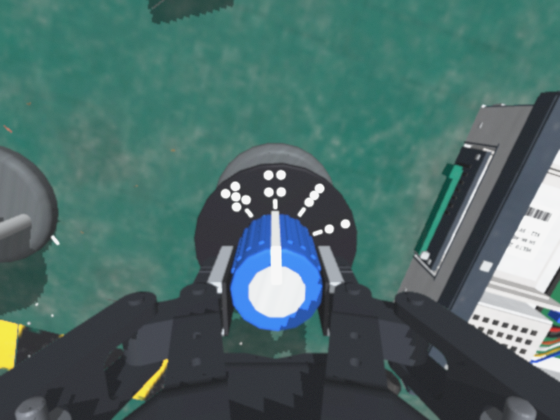

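Pointer at mark 4 (275,185). Release and go straight up.

Call:
play_rows(series=[{"tx": 0, "ty": 0, "tz": 0, "ax": -36.5, "ay": 0, "az": 0, "hand": 100}, {"tx": 0, "ty": 0, "tz": 0, "ax": -36.5, "ay": 0, "az": 0, "hand": 100}, {"tx": 0, "ty": 0, "tz": 0, "ax": -36.5, "ay": 0, "az": 0, "hand": 100}, {"tx": 0, "ty": 0, "tz": 0, "ax": -36.5, "ay": 0, "az": 0, "hand": 100}, {"tx": 0, "ty": 0, "tz": 0, "ax": -36.5, "ay": 0, "az": 0, "hand": 100}, {"tx": 0, "ty": 0, "tz": 0, "ax": -36.5, "ay": 0, "az": 0, "hand": 100}, {"tx": 0, "ty": 0, "tz": 0, "ax": -36.5, "ay": 0, "az": 0, "hand": 100}, {"tx": 0, "ty": 0, "tz": 0, "ax": -36.5, "ay": 0, "az": 0, "hand": 100}])

```text
clock: 7.3
tool_pos: [0.4948, -0.187, 0.0973]
tcp_rot: [-118.4, 90.0, 24.6]
ft_force: [-0.1, 0.0, 0.3]
opening: 0.991
```

I made a mistake here. Turns are relative to the start of each call, so that row turned the wrist another 36.5° while the fingers were opening. I need to check whether the collar went with it.

```bash
python3 - <<'E'
from h import *;from bench import *
import cv2
s=read_state();R,p=tool(s);print(p,s['joint_positions'].round(1),s['ft_force'],np.degrees(np.arctan2(R[1,2],R[0,2])),delta(s,(.4915,-.185,.0975),20))
c=capture("wrist");cv2.imwrite('pics/w5.png',c["image"][:,:,::-1])
E
```

```text
[ 0.49480243 -0.18696538  0.09727607] [-28.7  24.  -24.8  41.2   0.  -81.8] [-0.0925261   0.01975851  0.30230781] 143.05360204401734 (array([-0.2,  0.4,  3.8]), array([-5.69463979e+01, -1.20923212e-03,  7.87737873e-04]))
```

View pics/w5.png

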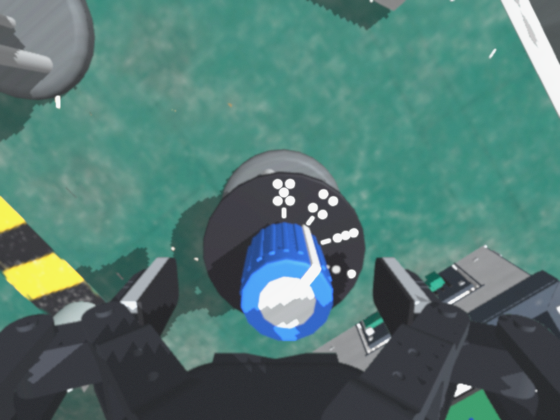

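The pointer bottom (308,226) is still at the four-dot mark (line at 310,220), so the fingers let go before the extra turn did anything. I'll rise straight up and check.

Call:
play_rows(series=[{"tx": -10, "ty": 0, "tz": 2, "ax": 0, "ay": 0, "az": 0, "hand": 100}, {"tx": -30, "ty": 0, "tz": 2, "ax": 0, "ay": 0, "az": 0, "hand": 100}, {"tx": -55, "ty": 0, "tz": 2, "ax": 0, "ay": 0, "az": 0, "hand": 100}, {"tx": -85, "ty": 0, "tz": 2, "ax": 0, "ay": 0, "az": 0, "hand": 100}, {"tx": -115, "ty": 0, "tz": 2, "ax": 0, "ay": 0, "az": 0, "hand": 100}, {"tx": -135, "ty": 0, "tz": 2, "ax": 0, "ay": 0, "az": 0, "hand": 100}, {"tx": -135, "ty": 0, "tz": 2, "ax": 0, "ay": 0, "az": 0, "hand": 100}, {"tx": -135, "ty": 0, "tz": 2, "ax": 0, "ay": 0, "az": 0, "hand": 100}])

```text
clock: 8.35
tool_pos: [0.4928, -0.1855, 0.2317]
tcp_rot: [11.7, 90.0, 154.8]
ft_force: [-0.2, 0.7, -0.3]
opening: 1.001
```

```bash
python3 - <<'E'
from h import *;from bench import *
import cv2
s=read_state();print(s['tool_pos'],s['ft_force'],s['qvel'].round(2))
c=capture("wrist")["image"][:,:,::-1];d=capture("scene")["image"][:,:,::-1]
cv2.imwrite('pics/w6.png',np.hstack([cv2.resize(c[130:270,210:350],(400,400),interpolation=2),cv2.resize(d[130:230,270:370],(400,400),interpolation=2)]))
cv2.imwrite('pics/s6.png',d)
E
```

```text
[ 0.49276204 -0.18551496  0.23172614] [-0.16130194  0.72255425 -0.26845518] [-0.04  0.73 -0.65 -0.07 -0.09 -0.07]
```

View pics/w6.png

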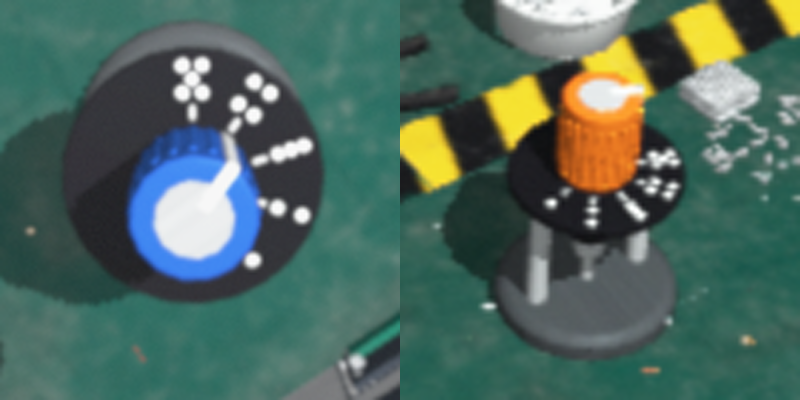

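View pics/s6.png

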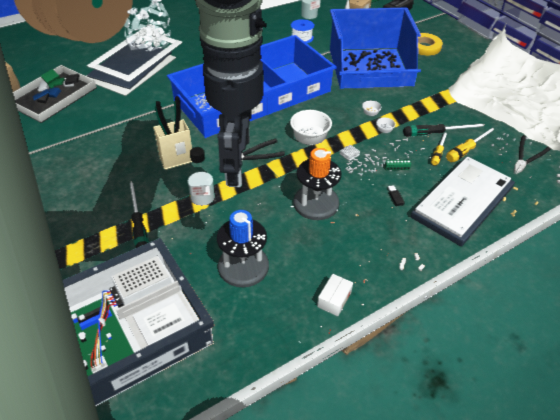

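The blue pointer is at the four-dot mark (left crop: pointer 230,150, mark line 235,125). The orange pointer is unchanged at 5, and the arm is clear above.

```bash
python3 -c "
from bench import *
print(sign_off())"
```

```text
the job is handed in; nothing more can be done
None
```

The blue collar is set to 4. I gripped it at 30 N, turned it two clicks counterclockwise from 2, let go and rose straight up about 135 mm.

- **Blue collar:** the last wrist image shows its pointer at the four-dot mark.
- **Orange collar:** the last scene image shows its pointer in the same place as at the start, at 5. The arm never went near it.
- **Arm:** the gripper was open and clear of everything, with under 1 N at the wrist. The highest wrist force I read was about 17 N, at the end of the turn. I handed in at about 8.5 s.

**One slip:** in the release call I repeated the turn value, so the wrist turned another 36.5° while the fingers were opening. The images after that show the collar still at 4.

**Not checked:** the collar angles were judged from the images only, since there is no joint reading, and handing in gave no verdict.

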